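Bring a specimen carrier in over the roller track and lift it off into the spill tray

TASK

Push the blue specimen carrier along the free rollers towards the sprung end stop, without ramming it and without touching its handle, until the orange catch snaps up behind it and the carrier stays there when you let go. Then lift it off the rollers by its handle, with both cups standing in it, and set it down gently (do not drop it) flat inside the dark grey spill tray. Leave the beaker, flask and petri dish where they are.

Things in the scene. Friction and masses are not known exactly. Their poses are not given: they have to be found in the camera images.
- track: Fixed bench-top roller track, 412 x 95 mm: ten free steel rollers (nearly dragless, 0.4 N) between aluminium side guides 80 mm apart. Origin on the bench under its middle; x along the track to the end stop, z up. Rollers' tops 55 mm up, guides' tops 70 mm. At its +x end a grey bracket (x 187 to 213 mm, 92 mm high) carries a sprung black bumper.
- carrier: Blue open specimen carrier, loose, 144 mm long (x), 74 wide (y), side walls 45, end walls 64 tall, 0.4 to 0.8 kg with its two cups. Origin: centre of its underside, z up. Starts on the rollers near the track's -x end, x as the track's, 3 mm play to each guide. Held by the catch its origin is at x = 102 to 103 mm, z = 55 mm in the track's frame; it can be pressed on to 109 mm, the bumper's hard end.
- carrier_handle: The carrier's fixed handle, same origin and axes as the carrier: a grey bar 14 mm thick (x), 14 mm tall, 60 mm of it clear along y between two 7 mm blue posts; bar centre 113 mm above the carrier's underside, 32 mm of free height below the bar over the cups' lids. Not to be touched until the carrier is caught.
- carrier_grip (a point): Centre of the handle bar, 113 mm above the carrier's underside, axes as the carrier's. Grip it across its 14 mm (along the carrier's x) from above.
- carrier_back (a point): Middle of the outside of the carrier's rear end wall (-x end), 40 mm above its underside; the wall reaches from 0 to 64 mm. The place to push on. The cup's lid stands 6 mm or more behind the wall's outside and 10 mm higher than its top. Axes as the carrier's.
- catch (a joint): Sprung orange catch between two rollers on the track's centre line, upright face at x = 30 mm in the track's frame. Value in m: 0 up (8 mm above the rollers), 0.008 pressed level with them. The carrier rides down its ramp (-x side, 3 to 5 N of push, then about 0.5 N of drag); once the carrier's rear edge has passed, it springs up and keeps the carrier from rolling back.
- catch_top (a point): Top of the catch's upright face, 8 mm above the rollers when it is up.
- bumper: Black rubber-faced plate of the sprung end stop, 56 x 26 mm, its middle 26 mm above the rollers; origin in the middle of its face, axes as the track's. Face at x = 165 mm in the track's frame when out; slides to +x when pressed, hard end 16 mm on; spring 2 N at first to 10 N at the end. The catch snaps up only once it is pressed in about 9.5 mm (7 N); let go earlier and it throws the carrier back along the rollers.
- tray: Shallow dark grey spill tray, fixed to the bench, 168 x 98 x 16 mm outside (a flat lip reaches 6 mm farther at the top), 160 x 90 mm inside, so 8 mm play all round the carrier. Origin: centre of its underside; x along its long side, z up.
- tray_floor (a point): Middle of the tray's inner floor, 4 mm above the bench; axes as the tray's.
- cup_red: Specimen cup with red screw lid, loose, 62 mm diameter, 68 mm tall, 50 g, standing in one cell of the carrier with 2 mm play; origin at its underside centre, z up. Its lid stands 74 mm above the carrier's underside.
- cup_yellow: Specimen cup with yellow screw lid, the same size, in the other cell.
- beaker: Empty glass beaker, loose, 56 mm wide, 70 mm tall, at the right of the tray; origin at its underside centre. Bystander.
- flask: Conical glass flask, loose, 62 mm wide, 102 mm tall, at the right, between beaker and centrifuge; origin at its underside centre. Bystander.
- petri_low: Petri dish with lid, loose, 92 mm diameter, 15 mm tall, near the bench's front on the left; origin at its underside centre. Bystander.
Things that resemble listed ones, but are neither listed nor needed, are in the scene too. Of the things that look like the cup_yellow, the largest one is meant.

How it is judged:
By the outcome, as a careful person would: the job done as asked, in the order asked, and still so for the second after the job is handed in, with the robot touching nothing.
It also fails if it takes over 53 s, if anything falls off the work surface, if the arm or the gripper's body presses on something with over 40 N, if the wrist force passes 120 N, or if a joint passes its speed limit or range.

ROBOT

A 7-joint arm with a two-finger parallel gripper is mounted at the origin on a cart in front of the work surface, level with it; the furniture and walls round the work are solid. World frame = base frame: x ahead of the robot, y to its left, z up, the work surface at z = 0. Lengths are in mm, angles in rad, forces in N, time in s.
With the tool pointing down it reaches from about 400 to 925 mm from the base axis. Payload 5.6 kg.
Tool frame: the origin (TCP) lies midway between the tips of the shut fingers; the grasp point (between the pads) lies 19 mm behind it; x points along the fingers, y is the direction in which the jaws open and shut, and the axes are right-handed (so a half turn about x gives the same grasp; the last joint's range is limited). The gripper opens to 85 mm and grips with 20 to 120 N. Pads are 22 mm wide; open, the fingers measure 114 mm over their backs; the gripper's body (76 mm by 85 mm) begins 54 mm behind the grasp point. The pads swing forward as they close: fully open they stand 13 mm farther back than shut.
Start: joints at [-1.275, 0.468, -0.012, 1.603, 0.006, 1.071, -0.056], TCP at [216.071, 613.043, 231.29] pointing down, gripper open.
Joint ranges: [-2.53, 2.53], [-0.31, 2.02], [-1.57, 1.55], [0.28, 2.44], [-1.29, 4.43], [0.15, 1.84], [-2.92, 2.92]. Speed limits (rad/s): [2.57, 2.57, 3.14, 3.14, 3.14, 3.14, 3.14].

INTERFACE

Orientations are given as a unit quaternion [x, y, z, w].
In Python, from rig import readout, eyes, order gives the robot as it stands. The module is installed in compiled form; this text tells all that it offers.
- The arm moves only by the tool move_arm, never from a script. Its argument "steps" is a list that holds one entry, the list of rows, each a list of 5 numbers: the finger opening in mm, from 0 to 85.4, then the shift along the tool's x, y, z in mm, then the turn about the tool's x in degrees. A call has 1 to 8 rows; each row shifts and turns the commanded pose from where the row before left it, along the tool's axes as they then stand; what a row does not reach is not made up. A row lasts 1/8 s, in which the tool goes at most 62.5 mm and 10.7 degrees, less where a joint would pass 70% of its speed; a pose out of reach is approached as far as the arm can. A call with a gripper value outside its range is refused whole. The fingers move at their own pace and stop on an object; the grip force is fixed at half the most. Time passes only in rows, so rows that do not move let the fingers close. It gives the time, the measured TCP pose, the force and the opening at its end, in the units of the state.
- readout.get_obs(): the state, without advancing time (a new reading comes with each control period).
- eyes.get_image(name): name is "scene" or "side" or "wrist"; returns (picture, depth): 384x512x3 uint8, red, green, blue; 384x512 float32, mm along the optical axis (not along the pixel's ray), 0 where there is no reading.
- eyes.camera_params(name): a dict with "K" (3x3 intrinsics, pixels), "position" and "rotation" of the camera in the world; the wrist camera has in their place "hand_eye" (4x4, takes a point from camera to tool coordinates, whose origin is the TCP and whose axes are the tool frame's). Camera axes: x right, y down, z forward; pixel columns grow to the right and rows downward; lengths in mm; the calibration is good to about 2 mm. A picture is of the moment at which its call begins: read the wrist's pose just before it. camera_params takes no time and is no camera call.
- order.job_done(): hands the job in, once; it reports no verdict.
The state is a dict: "time": time; "joint_positions": joint angles; "joint_vel": joint speeds; "joint_torque": joint torques, N m; "ee_pos": TCP position; "eef_rot": TCP orientation; "wrist_force": force on the tool from outside, world axes, zero at the start; "wrist_torque": the same for the moment, N m; "grip_width": opening from 0.0 (shut) to 1.0 (fully open).
Only numpy, scipy, OpenCV 4.12 (cv2) and the standard library are available. Lean on these libraries where they do the work, as an engineer would, in place of code of your own. Each camera call takes 0.05 s, during which the arm holds its last target.

## Working session

There is one attempt and no reset: what is moved stays moved. The work goes in short steps, Python scripts to look and compute and a tool call to move; the robot and the scene stay as the last step left them, time stands still between calls to the robot, and variables do not carry over. Pictures are saved under pics/ and viewed, and the job is handed in when it is done.

Besides the shell and the picture viewer there is one more tool, called after "Call:" as name(argument=value, ...), one argument or row to a line, values as JSON. move_arm: Moves the arm, as the interface text tells. Its arguments: {"type":"object","properties":{"steps":{"type":"array","items":{"type":"array","items":{"type":"array","items":{"type":"number"}}}}},"required":["steps"]}

```bash
mkdir -p pics
python3 - <<'E'
from rig import readout, eyes, order
import cv2, numpy as np
o=readout.get_obs(); print(o)
for n in ["scene","side","wrist"]:
    p,d=eyes.get_image(n); cv2.imwrite(f"pics/{n}0.png",p[:,:,::-1]); np.savez(f"{n}0.npz",p=p,d=d)
    print(n,eyes.camera_params(n))
E
```

```text
{'time': 0.0, 'joint_positions': array([-1.27501148,  0.468383  , -0.01156981,  1.60366154,  0.0059868 ,
        1.07139759, -0.05627894]), 'joint_vel': array([-0.00193107, -0.00051459,  0.00109483, -0.00052353,  0.00043803,
       -0.00051917, -0.00071908]), 'joint_torque': array([-2.57700276e-04, -5.32368815e+01,  2.13683193e-02, -2.51313078e+01,
        1.15115556e-02,  7.71870953e-03,  1.18298971e-05]), 'ee_pos': array([215.91133586, 612.48067769, 230.31883894]), 'eef_rot': array([ 0.11859514,  0.6970441 , -0.11987255,  0.69691843]), 'wrist_force': array([0.84408423, 0.00792189, 0.11193922]), 'wrist_torque': array([0.0164594 , 0.0102195 , 0.03072838]), 'grip_width': 0.9984595026628333}
scene {'K': array([[433.9913736 ,   0.        , 259.87260189],
       [  0.        , 433.9913736 , 192.77053697],
       [  0.        ,   0.        ,   1.        ]]), 'position': array([ 200.22265928,  617.52409928, 1159.73181667]), 'rotation': array([-0.22389514,  0.92531082, -0.29708343,  0.07356825])}
side {'K': array([[381.25837715,   0.        , 261.50945161],
       [  0.        , 381.25837715, 186.99008546],
       [  0.        ,   0.        ,   1.        ]]), 'position': array([ -14.90581505, -242.53685023,  895.61716665]), 'rotation': array([ 0.78941254, -0.52524488,  0.18223257, -0.26026323])}
wrist {'K': array([[280.10397487,   0.        , 254.26149124],
       [  0.        , 280.10397487, 187.34109905],
       [  0.        ,   0.        ,   1.        ]]), 'hand_eye': array([[ 2.93098305e-04, -2.95878524e-01,  9.55225530e-01,
        -1.42442524e+02],
       [ 9.99999945e-01, -6.06226749e-05, -3.25614451e-04,
         7.86848874e-02],
       [ 1.54250650e-04,  9.55225573e-01,  2.95878490e-01,
        -7.66274692e+01],
       [ 0.00000000e+00,  0.00000000e+00,  0.00000000e+00,
         1.00000000e+00]])}
```

View pics/scene0.png

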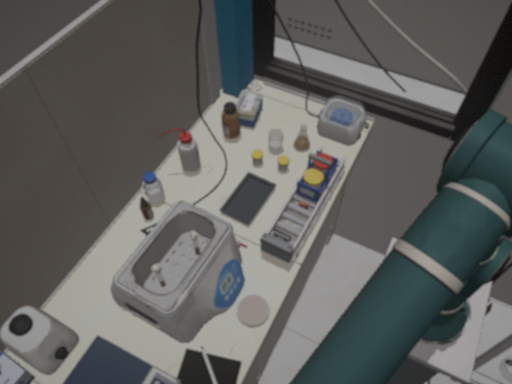

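View pics/side0.png

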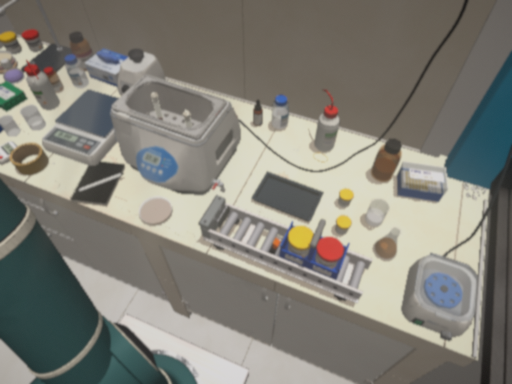

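View pics/wrist0.png

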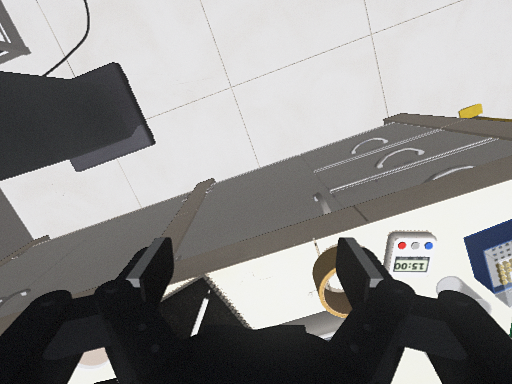

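```bash
cat > h.py <<'E'
from rig import readout, eyes, order
import cv2, numpy as np
from scipy.spatial.transform import Rotation as R
def cam(n,obs=None):
    c=eyes.camera_params(n);K=c["K"]
    if n=="wrist":
        T=np.array(c["hand_eye"]);Rt=R.from_quat(obs["eef_rot"]).as_matrix()
        return K,Rt@T[:3,:3],Rt@T[:3,3]+obs["ee_pos"]
    return K,R.from_quat(c["rotation"]).as_matrix(),np.array(c["position"])
def cloud(n,d,obs=None):
    K,Rm,t=cam(n,obs);v,u=np.mgrid[:d.shape[0],:d.shape[1]]
    P=np.stack([(u-K[0,2])/K[0,0]*d,(v-K[1,2])/K[1,1]*d,d],-1)
    return P@Rm.T+t
def ray(n,uv,z,obs=None):
    K,Rm,t=cam(n,obs);uv=np.atleast_2d(uv)
    D=np.c_[(uv[:,0]-K[0,2])/K[0,0],(uv[:,1]-K[1,2])/K[1,1],np.ones(len(uv))]@Rm.T
    return t+D*((z-t[2])/D[:,2])[:,None]
def proj(n,P,obs=None):
    K,Rm,t=cam(n,obs);c=(np.atleast_2d(P)-t)@Rm;return np.c_[c[:,0]/c[:,2]*K[0,0]+K[0,2],c[:,1]/c[:,2]*K[1,1]+K[1,2]]
E
python3 - <<'E'
from h import *
S=np.load("side0.npz");C=cloud("side",S["d"])
for n,(u,v) in dict(bench=(250,170),tray=(287,195),yl=(300,237),rl=(329,250),petri=(155,210),bracket=(214,210)).items(): print(n,C[v,u].round())
A=np.load("scene0.npz");D=cloud("scene",A["d"])
for n,(u,v) in dict(tray=(248,198),yl=(313,177),rl=(322,158),petri=(252,310),bench=(290,130)).items(): print(n,D[v,u].round())
cv2.imwrite("pics/s1.png",cv2.resize(S["p"][180:310,190:380,::-1],None,fx=4,fy=4,interpolation=cv2.INTER_CUBIC))
cv2.imwrite("pics/c1.png",cv2.resize(A["p"][130:280,210:360,::-1],None,fx=4,fy=4,interpolation=cv2.INTER_CUBIC))
E
```

```text
bench [661.  61.   0.]
tray [614. -76.   4.]
yl [ 425. -168.  130.]
rl [ 420. -239.  128.]
petri [416. 240.  14.]
bracket [435.  60.  94.]
tray [609. -83.   1.]
yl [ 426. -161.  131.]
rl [ 421. -205.  176.]
petri [419. 248.  16.]
bench [ 615. -421.    1.]
```

View pics/s1.png

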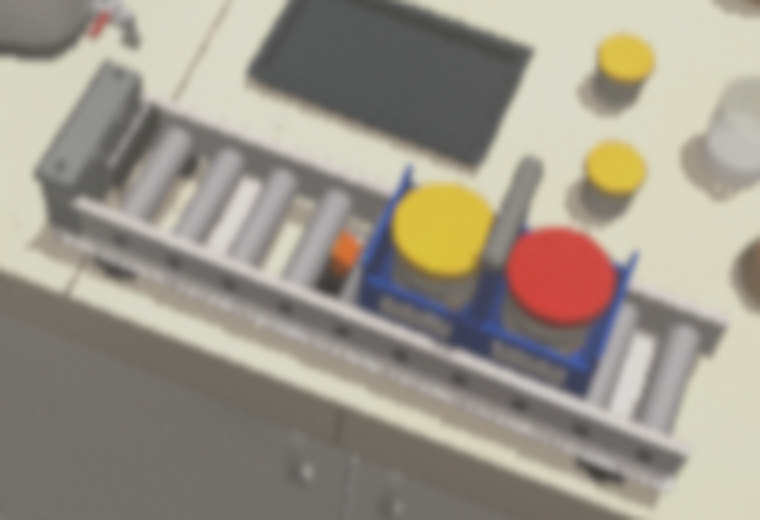

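View pics/c1.png

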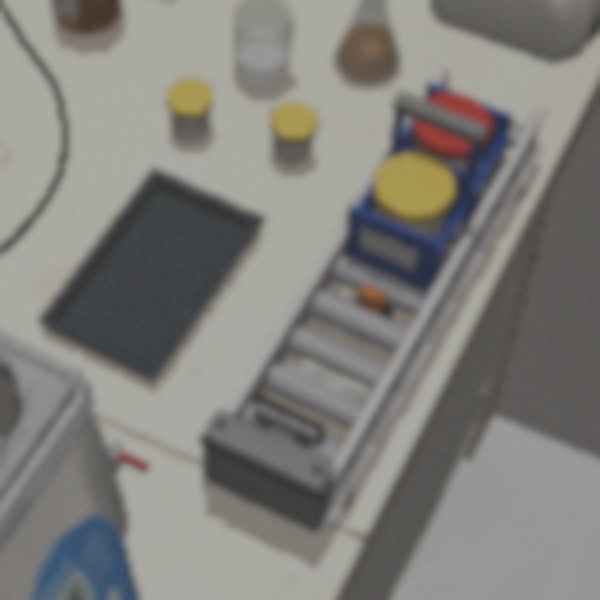

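Run:
```python
from h import *
for n in ["side","scene"]:
    S=np.load(n+"0.npz");C=cloud(n,S["d"]);p=S["p"].astype(int);hsv=cv2.cvtColor(S["p"],cv2.COLOR_RGB2HSV)
    X,Y,Z=C[...,0],C[...,1],C[...,2]
    reg=(X>340)&(X<520)&(Y>-380)&(Y<120)
    def rect(m,name):
        P=C[m][:,:2].astype(np.float32)
        if len(P)<4: print(name,len(P));return
        r=cv2.minAreaRect(P); print(n,name,len(P),np.round(r[0],1),np.round(r[1],1),round(r[2],1),'z',Z[m].mean().round(1), 'med',np.median(P,0).round(1))
    rect(reg&(Z>88)&(Z<96)&(Y>20),'bracket')
    g=reg&(Z>66)&(Z<74)&(hsv[...,1]<60)
    rect(g,'guides')
    # lids
    m=reg&(hsv[...,0]>20)&(hsv[...,0]<32)&(hsv[...,1]>150)&(Z>120)
    rect(m,'yel')
    m=reg&((hsv[...,0]<6)|(hsv[...,0]>174))&(hsv[...,1]>150)&(Z>120)&(Z<136)
    rect(m,'red')
    m=reg&(hsv[...,0]>6)&(hsv[...,0]<18)&(hsv[...,1]>150)
    rect(m,'orange')
    rect(reg&(Z>155)&(Z<185),'handle')
    t=(X>520)&(X<720)&(Y>-200)&(Y<40)&(p.max(-1)<90)&(Z<25)
    t=cv2.morphologyEx(t.astype(np.uint8),cv2.MORPH_OPEN,np.ones((3,3)))>0
    rect(t,'tray')
    # ray-based tray: top plane 16
    cs,_=cv2.findContours(t.astype(np.uint8),cv2.RETR_EXTERNAL,cv2.CHAIN_APPROX_NONE);c=max(cs,key=cv2.contourArea)[:,0]
    P=ray(n,c,16)[:,:2].astype(np.float32);print('tray top ray',cv2.minAreaRect(P))
```

```text
side bracket 423 [434.5  55.8] [49.9 94.6] 88.7 z 92.7 med [431.   62.6]
side guides 940 [ 431.9 -113. ] [457.2 119.4] 85.2 z 70.8 med [ 390.1 -122.8]
side yel 412 [ 426.4 -166.8] [54.9 51. ] 0.2 z 129.7 med [ 425.1 -168.7]
side red 458 [ 423.5 -239.7] [54.2 55.6] 33.3 z 129.8 med [ 422.8 -239. ]
side orange 30 [ 428.2 -111. ] [12.9 10.7] 2.0 z 59.5 med [ 427.2 -111. ]
side handle 209 [ 427.8 -203.8] [14.  74.2] 88.0 z 174.5 med [ 423.  -203.9]
side tray 1613 [602.9 -79.2] [168.2 104.9] 87.1 z 8.1 med [606.1 -81.5]
tray top ray ((603.2476806640625, -79.10218811035156), (167.70228576660156, 102.0115737915039), 87.11034393310547)
scene bracket 341 [434.3  57.4] [52.3 93.2] 86.3 z 91.8 med [434.7  65.7]
scene guides 503 [ 430.5 -128.8] [425.   97.4] 88.5 z 69.9 med [391.7 -81.7]
yel 0
scene red 45 [ 424.6 -234.2] [48.  33.1] 81.5 z 128.8 med [ 425.1 -218.7]
orange 1
scene handle 139 [ 427.9 -202.9] [16.2 71.8] 89.1 z 171.5 med [ 427.2 -199.3]
scene tray 1414 [604.4 -75.9] [178.1 104.8] 87.4 z 7.0 med [607.  -79.2]
tray top ray ((604.4776000976562, -76.26276397705078), (175.06942749023438, 104.3998794555664), 87.00897216796875)
```

Run:
```python
from h import *
o=readout.get_obs();M=R.from_quat(o["eef_rot"]).as_matrix();print(M.round(3));
K,Rm,t=cam("wrist",o);print("cam",t.round(),Rm.round(2))
# line fits of guides
for n in ["side","scene"]:
    S=np.load(n+"0.npz");C=cloud(n,S["d"]);hsv=cv2.cvtColor(S["p"],cv2.COLOR_RGB2HSV)
    X,Y,Z=C[...,0],C[...,1],C[...,2]
    for lo,hi in((360,405),(445,500)):
        m=(X>lo)&(X<hi)&(Y>-340)&(Y<30)&(Z>68)&(Z<73)&(hsv[...,1]<60)
        P=C[m][:,:2]
        if len(P)<20: print(n,lo,len(P));continue
        k=np.polyfit(P[:,1],P[:,0],1)
        for _ in range(5):
            r=P[:,0]-np.polyval(k,P[:,1]);s=abs(r)<5; k=np.polyfit(P[s,1],P[s,0],1)
        print(n,lo,s.sum(),'slope',k[0].round(4),'x at y=-120',np.polyval(k,-120).round(1),'yr',P[s,1].min(),P[s,1].max())
    for z0,z1,nm in((88,96,'br'),):
        m=(X>370)&(X<490)&(Y>20)&(Y<100)&(Z>z0)&(Z<z1);print(nm,np.percentile(C[m],[1,5,50,95,99],axis=0).round(1)[:,:2].tolist())
```

```text
[[-0.     0.332  0.943]
 [-0.001  0.943 -0.332]
 [-1.    -0.001  0.   ]]
cam [144. 638. 373.] [[ 0.33  0.9   0.28]
 [ 0.94 -0.32 -0.1 ]
 [-0.    0.3  -0.96]]
side 360 414 slope 0.0284 x at y=-120 386.0 yr -337.8809861745332 29.964379103177947
side 445 235 slope 0.029 x at y=-120 473.7 yr -339.28431752886115 29.63065070871906
br [[388.5, 31.1], [391.4, 32.6], [431.0, 62.6], [474.3, 79.0], [480.3, 80.4]]
scene 360 186 slope 0.0277 x at y=-120 386.6 yr -334.9200909234613 29.60626630544016
scene 445 114 slope 0.0223 x at y=-120 475.2 yr -335.66669089819834 28.663367124299043
br [[389.8, 32.3], [395.0, 35.0], [434.7, 65.7], [477.1, 80.5], [481.3, 81.8]]
```

Run:
```python
from h import *
S=np.load("side0.npz");C=cloud("side",S["d"]);X,Y,Z=C[...,0],C[...,1],C[...,2]
v=(S["d"]>0)
for y0 in range(-450,700,50):
    row=[]
    for x0 in range(250,800,50):
        m=v&(X>x0)&(X<x0+50)&(Y>y0)&(Y<y0+50)&(Z<500);row.append(int(Z[m].max()) if m.any() else -9)
    print(y0,row)
```

```text
-450 [-9, -9, 84, 111, 112, 106, 5, 5, 7, 70, 72]
-400 [-9, -9, 5, 7, 5, 105, 105, 5, 5, 70, 72]
-350 [-9, -870, 74, 59, 74, 37, 38, 74, 73, 6, 142]
-300 [-9, -867, 122, 132, 131, 49, 49, 75, 47, 7, 140]
-250 [-9, -867, 178, 179, 178, 47, 49, 49, 51, 6, 50]
-200 [-871, -865, 178, 177, 176, 21, 21, 20, 22, 42, 46]
-150 [-869, -866, 121, 132, 127, 20, 22, 22, 21, 29, 7]
-100 [-869, -869, 74, 60, 75, 5, 22, 9, 22, 14, 6]
-50 [-9, -866, 75, 59, 75, 5, 23, 16, 23, 12, 6]
0 [-9, -865, 74, 98, 97, 5, 23, 20, 20, 12, 13]
50 [-9, -864, 96, 97, 97, 60, 23, 5, 6, 5, 12]
100 [-9, -868, 7, 4, 5, 228, 230, 230, 230, 207, 12]
150 [-9, -868, 6, 17, 168, 230, 229, 229, 231, -9, 3]
200 [-9, -867, 19, 21, 178, 230, 236, 236, 230, -9, -9]
250 [-9, -869, 19, 19, 178, 232, 229, 134, 230, -9, -9]
300 [-9, -867, 4, 6, 160, 231, 231, 232, 230, -9, -9]
350 [-9, -866, 20, 19, 22, 231, 231, 231, 232, -9, -9]
400 [-9, -869, 18, 25, 25, 219, 229, 229, -9, -9, -9]
450 [-9, -866, 23, 23, 51, 53, 67, 66, -9, -9, -9]
500 [-9, -865, 6, 16, 56, 56, 67, 67, 65, -9, 78]
550 [-868, -867, 5, 5, 56, 57, 68, 69, 68, 68, 76]
600 [-867, -867, 50, 52, 57, 58, 69, 67, 68, 68, 72]
650 [-867, -867, 51, 3, 56, 56, 68, 67, 68, 67, 4]
```

Call:
move_arm(
  steps=[
    [[0,-40,0,0,-8.9],[0,-40,0,0,-8.9],[0,0,-45,25,0],[0,0,-50,25,0],[0,0,-50,25,0],[0,0,-50,25,0],[0,0,-50,25,0],[0,0,-50,25,0]],
  ],
)

```text
time: 1.15
ee_pos: [358.2, 312.0, 311.3]
eef_rot: [0.01, 0.707, -0.01, 0.707]
wrist_force: [1.2, 0.8, -0.2]
grip_width: 0.001
```

Call:
move_arm(
  steps=[
    [[0,0,-55,21,0],[0,0,-55,21,0],[0,0,-55,21,0],[0,0,-55,21,0],[0,0,-55,0,0],[0,0,-55,0,0],[0,0,-55,0,0],[0,0,-55,0,0]],
  ],
)

```text
time: 2.15
ee_pos: [428.8, -129.9, 311.4]
eef_rot: [0.01, 0.707, -0.01, 0.707]
wrist_force: [1.3, -0.7, -0.2]
grip_width: -0.005
```

Call:
move_arm(
  steps=[
    [[0,0,-50,0,0],[0,0,-50,0,0],[0,0,-50,0,0],[0,0,-50,1,0],[0,0,0,0,0]],
  ],
)

```text
time: 2.78
ee_pos: [423.0, -332.0, 311.1]
eef_rot: [0.011, 0.707, -0.013, 0.707]
wrist_force: [-0.0, 0.4, -0.2]
grip_width: 0.003
```

Run:
```python
from h import *
o=readout.get_obs();print(o["ee_pos"],o["eef_rot"])
for n in ["wrist","side"]:
    p,d=eyes.get_image(n);np.savez(n+"1.npz",p=p,d=d)
    q=p if n=="wrist" else cv2.resize(p[150:330,190:430],None,fx=3,fy=3,interpolation=cv2.INTER_CUBIC)
    cv2.imwrite(f"pics/{n}1.png",q[...,::-1])
    C=cloud(n,d,o);hsv=cv2.cvtColor(p,cv2.COLOR_RGB2HSV);X,Y,Z=[C[...,i] for i in range(3)]
    reg=(X>340)&(X<520)&(Y>-400)&(Y<0)&(d>0)
    for nm,m in dict(handle=reg&(Z>155)&(Z<185)&(hsv[...,1]<90),blue=reg&(hsv[...,0]>105)&(hsv[...,0]<130)&(hsv[...,1]>120)&(Z>60)&(Z<180)).items():
        if m.sum()>5: print(n,nm,m.sum(),np.percentile(C[m],[1,50,99],axis=0).round(1).tolist())
```

```text
[ 423.01056217 -331.99145155  311.11988109] [ 0.01145439  0.70747994 -0.01317456  0.70651777]
wrist handle 1063 [[391.2, -211.1, 164.8], [425.0, -205.9, 174.0], [462.4, -197.5, 176.1]]
wrist blue 1631 [[388.5, -275.7, 60.1], [403.3, -205.7, 100.0], [463.1, -132.3, 139.2]]
side handle 200 [[391.3, -211.3, 158.0], [424.1, -204.2, 175.8], [462.5, -197.4, 178.9]]
side blue 30 [[391.5, -212.4, 61.1], [394.5, -144.7, 101.1], [419.4, -134.0, 120.9]]
```

View pics/wrist1.png

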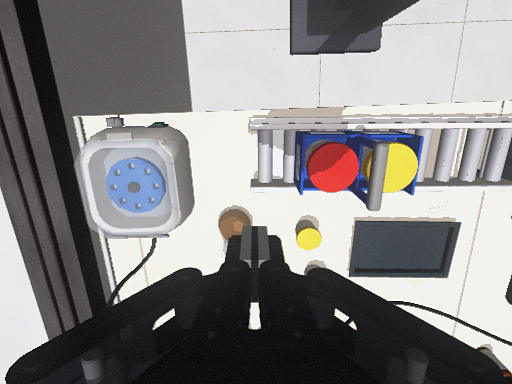

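View pics/side1.png

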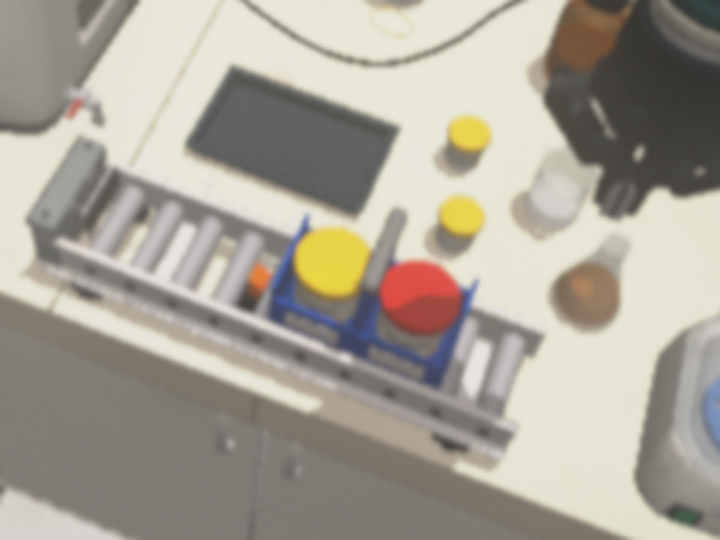

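Run:
```python
from h import *
d=np.load("wrist1.npz")["d"];K=eyes.camera_params("wrist")["K"];T=eyes.camera_params("wrist")["hand_eye"]
v,u=np.mgrid[:384,:512];P=np.stack([(u-K[0,2])/K[0,0]*d,(v-K[1,2])/K[1,1]*d,d,np.ones_like(d)],-1)@T.T
m=(d>0)&(P[...,0]<8)&(P[...,0]>-120)
Q=P[m]
for x in range(-110,10,6):
    s=Q[(Q[:,0]>=x)&(Q[:,0]<x+6)]
    if len(s): print(x,len(s),'y',s[:,1].min().round(),s[:,1].max().round(),'z',s[:,2].min().round(),s[:,2].max().round())
```

```text
-104 390 y -19.0 19.0 z -22.0 -19.0
-98 3048 y -59.0 60.0 z -22.0 -12.0
-92 8227 y -62.0 62.0 z -20.0 -4.0
-86 6715 y -62.0 62.0 z -19.0 1.0
-80 5982 y -58.0 58.0 z -19.0 9.0
-74 4792 y -52.0 54.0 z -19.0 9.0
-68 2675 y -48.0 48.0 z -19.0 8.0
-62 3360 y -42.0 43.0 z -14.0 9.0
-56 2740 y -38.0 39.0 z -15.0 11.0
-50 1506 y -33.0 34.0 z -16.0 12.0
-44 374 y -21.0 21.0 z -15.0 8.0
-38 570 y -13.0 14.0 z -13.0 11.0
-32 371 y -13.0 14.0 z -13.0 -7.0
-26 340 y -13.0 14.0 z -12.0 -7.0
-20 306 y -13.0 14.0 z -13.0 -7.0
-14 257 y -13.0 14.0 z -12.0 -7.0
-8 128 y -12.0 12.0 z -12.0 -7.0
```

Call:
move_arm(
  steps=[
    [[0,50,0,0,0],[0,50,0,0,0],[0,50,0,0.5,0],[0,40,0,0.5,0],[0,15,0,0,0],[0,8,0,0,0],[0,0,0,0,0]],
  ],
)

```text
time: 3.75
ee_pos: [426.3, -328.3, 99.1]
eef_rot: [0.01, 0.707, -0.01, 0.708]
wrist_force: [-0.4, 0.0, 0.3]
grip_width: 0.001
```

Call:
move_arm(
  steps=[
    [[0,0,10,0,0],[0,0,10,-1,0],[0,0,6,0,0],[0,0,3,0,0],[0,0,3,0,0],[0,0,3,0,0],[0,0,3,0,0],[0,0,3,0,0]],
  ],
)

```text
time: 4.75
ee_pos: [425.7, -287.3, 98.3]
eef_rot: [0.01, 0.707, -0.01, 0.707]
wrist_force: [0.6, -0.4, 0.4]
grip_width: 0.002
```

Call:
move_arm(
  steps=[
    [[0,0,3,0,0],[0,0,3,0,0],[0,0,4,0,0],[0,0,4,0,0],[0,0,4,0,0],[0,0,4,0,0],[0,0,4,0,0],[0,0,4,0,0]],
  ],
)

```text
time: 5.75
ee_pos: [426.7, -256.4, 98.3]
eef_rot: [0.01, 0.707, -0.01, 0.707]
wrist_force: [-0.4, -0.7, 0.9]
grip_width: -0.0
```

```bash
cat > look.py <<'E'
from h import *
import sys
t=sys.argv[1];o=readout.get_obs();print(o["ee_pos"].round(1),o["wrist_force"].round(1),o["time"])
p,d=eyes.get_image("side");np.savez(f"side{t}.npz",p=p,d=d)
q=cv2.resize(p[170:310,190:400],None,fx=3.5,fy=3.5,interpolation=cv2.INTER_CUBIC)
cv2.imwrite(f"pics/side{t}.png",q[...,::-1])
C=cloud("side",d);hsv=cv2.cvtColor(p,cv2.COLOR_RGB2HSV);X,Y,Z=[C[...,i] for i in range(3)]
reg=(X>340)&(X<520)&(Y>-400)&(Y<40)&(d>0)
m=reg&(hsv[...,0]>6)&(hsv[...,0]<18)&(hsv[...,1]>150)&(Z<75)
if m.sum(): print("orange",m.sum(),C[m].mean(0).round(1))
m=reg&(hsv[...,0]>20)&(hsv[...,0]<32)&(hsv[...,1]>150)&(Z>120)&(Z<140)
if m.sum(): print("yel",m.sum(),np.percentile(C[m],[1,50,99],axis=0).round(1).tolist(), "track x carrier ~", ((C[m][:,1].min()+C[m][:,1].max())/2-36+132).round(1))
m=reg&(abs(Z-170)<12)&(hsv[...,1]<90)&(abs(X-430)<25)
if m.sum(): print("handle",m.sum(),np.percentile(C[m],[1,50,99],axis=0).round(1).tolist())
E
python3 look.py 2
```

```text
[ 426.7 -256.4   98.3] [-0.4 -0.7  0.9] 5.75
yel 404 [[400.4, -158.2, 124.5], [425.1, -135.8, 129.6], [453.4, -109.8, 132.5]] track x carrier ~ -38.2
handle 334 [[407.0, -306.9, 158.1], [416.5, -221.5, 174.4], [453.6, -165.0, 181.8]]
```

View pics/side2.png

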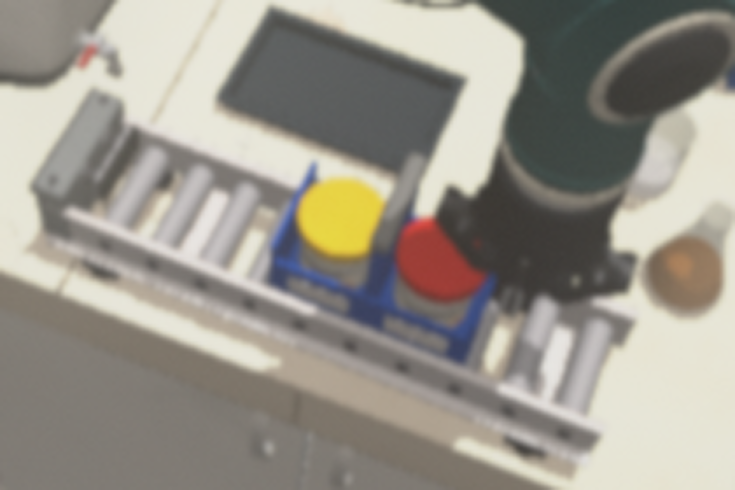

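Call:
move_arm(
  steps=[
    [[0,0,4,0,0],[0,0,5,0,0],[0,0,5,0,0],[0,0,5,0,0],[0,0,5,0,0],[0,0,5,0,0],[0,0,5,0,0],[0,0,5,0,0]],
  ],
)

```text
time: 6.8
ee_pos: [427.7, -217.9, 98.3]
eef_rot: [0.01, 0.707, -0.01, 0.707]
wrist_force: [-0.5, -1.7, -0.3]
grip_width: 0.0
```

Call:
move_arm(
  steps=[
    [[0,0,5,0,0],[0,0,5,0,0],[0,0,5,0,0],[0,0,5,0,0],[0,0,5,0,0],[0,0,5,0,0],[0,0,5,0,0],[0,0,5,0,0]],
  ],
)

```text
time: 7.8
ee_pos: [428.9, -177.9, 98.3]
eef_rot: [0.01, 0.707, -0.01, 0.707]
wrist_force: [-0.0, -1.2, -0.2]
grip_width: -0.003
```

Call:
move_arm(
  steps=[
    [[0,0,5,0,0],[0,0,5,0,0],[0,0,5,0,0],[0,0,5,0,0],[0,0,5,0,0],[0,0,4,0,0],[0,0,3,0,0],[0,0,3,0,0]],
  ],
)

```text
time: 8.8
ee_pos: [429.9, -143.2, 98.3]
eef_rot: [0.01, 0.707, -0.01, 0.707]
wrist_force: [0.2, -0.5, 0.4]
grip_width: -0.004
```

```bash
python3 look.py 3
```

```text
[ 429.9 -143.2   98.3] [ 0.2 -0.5  0.4] 8.8
yel 312 [[403.8, -41.1, 125.0], [427.6, -20.4, 129.9], [456.9, 2.4, 132.6]] track x carrier ~ 75.8
handle 312 [[406.9, -193.9, 158.5], [419.3, -107.2, 174.3], [453.4, -52.7, 181.6]]
```

View pics/side3.png

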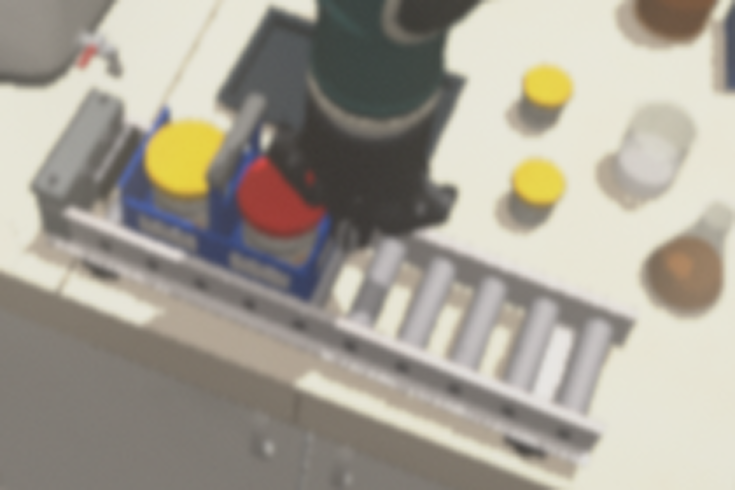

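Call:
move_arm(
  steps=[
    [[0,0,3,0,0],[0,0,3,0,0],[0,0,3,0,0],[0,0,3,0,0],[0,0,2,0,0],[0,0,2,0,0],[0,0,2,0,0],[0,0,2,0,0]],
  ],
)

```text
time: 9.85
ee_pos: [430.7, -123.9, 98.5]
eef_rot: [0.01, 0.707, -0.01, 0.707]
wrist_force: [0.1, -4.4, 0.1]
grip_width: 0.002
```

Call:
move_arm(
  steps=[
    [[0,0,2,0,0],[0,0,2,0,0],[0,0,1.5,0,0]],
  ],
)

```text
time: 10.22
ee_pos: [430.9, -118.6, 98.5]
eef_rot: [0.01, 0.707, -0.011, 0.707]
wrist_force: [0.6, -5.7, 1.2]
grip_width: 0.0
```

Call:
move_arm(
  steps=[
    [[0,0,1.5,0,0],[0,0,1.5,0,0],[0,0,1.5,0,0],[0,0,1,0,0],[0,0,0.5,0,0],[0,0,0,0,0]],
  ],
)

```text
time: 10.98
ee_pos: [430.9, -113.4, 98.3]
eef_rot: [0.01, 0.707, -0.011, 0.707]
wrist_force: [-0.0, -9.2, -1.7]
grip_width: 0.0
```

```bash
python3 look.py 4
```

```text
[ 430.9 -113.4   98.3] [-0.  -9.2 -1.7] 10.975
orange 30 [ 427.3 -110.8   58.7]
yel 277 [[404.7, -10.6, 126.6], [428.2, 9.9, 130.4], [457.3, 30.7, 133.2]] track x carrier ~ 105.7
handle 300 [[406.4, -163.4, 158.7], [420.2, -75.9, 174.7], [452.8, -22.4, 181.3]]
```

View pics/side4.png

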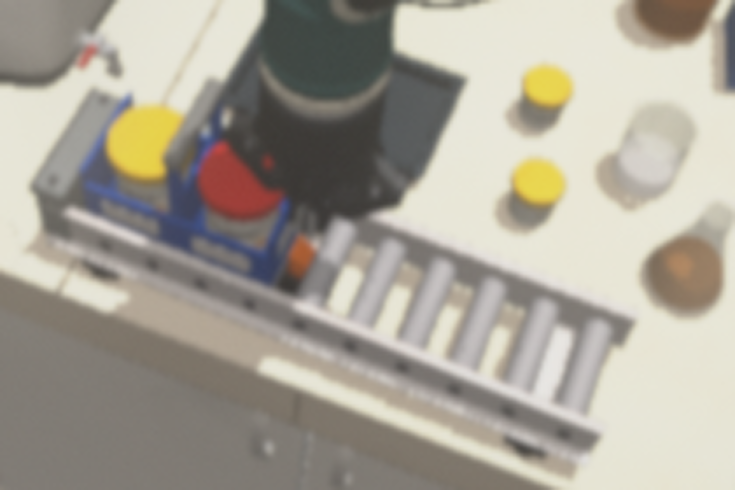

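Call:
move_arm(
  steps=[
    [[0,0,-1,0,0],[0,0,-1,0,0],[0,0,-1,0,0],[0,0,-2,0,0],[0,0,-5,0,0],[0,0,-15,0,0],[0,0,-20,0,0],[0,0,0,0,0]],
  ],
)

```text
time: 12.02
ee_pos: [429.2, -158.5, 98.4]
eef_rot: [0.011, 0.707, -0.011, 0.707]
wrist_force: [0.8, 0.7, 0.2]
grip_width: -0.001
```

```bash
python3 look.py 5
```

```text
[ 429.2 -158.5   98.4] [0.8 0.7 0.2] 12.025
orange 28 [ 427.  -110.7   58.1]
yel 284 [[404.4, -13.4, 125.9], [428.3, 6.0, 129.9], [457.1, 27.6, 132.5]] track x carrier ~ 102.4
handle 316 [[407.0, -208.1, 158.6], [419.0, -121.7, 174.5], [453.4, -26.3, 181.3]]
```

View pics/side5.png

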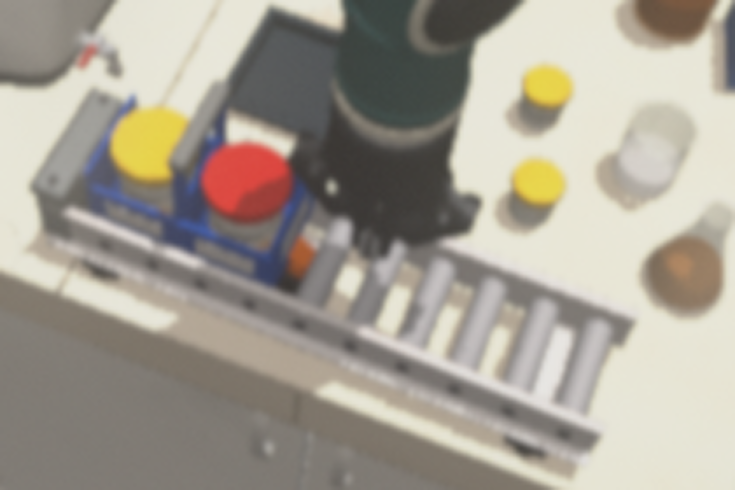

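Call:
move_arm(
  steps=[
    [[0,-50,0,0,0],[30,-60,0,0,0],[60,-50,15,0,0],[60,0,50,0,0],[60,0,40,0,0],[60,0,20,0,0],[60,0,0,0,0],[60,0,0,0,0]],
  ],
)

```text
time: 13.08
ee_pos: [432.8, -32.5, 258.3]
eef_rot: [0.01, 0.707, -0.01, 0.707]
wrist_force: [-0.5, 0.1, -1.0]
grip_width: 0.702
```

Run:
```python
from h import *
o=readout.get_obs();print(o["ee_pos"].round(1),o["eef_rot"],o["grip_width"],o["time"])
p,d=eyes.get_image("wrist");np.savez("wrist6.npz",p=p,d=d);cv2.imwrite("pics/wrist6.png",p[...,::-1])
C=cloud("wrist",d,o);hsv=cv2.cvtColor(p,cv2.COLOR_RGB2HSV);X,Y,Z=[C[...,i] for i in range(3)]
def rect(nm,m):
    print(nm,m.sum(),np.percentile(C[m],[1,50,99],axis=0).round(1).tolist(),cv2.minAreaRect(C[m][:,:2].astype(np.float32)))
reg=(X>370)&(X<500)&(Y>-90)&(Y<40)&(d>0)
rect("handle",reg&(Z>170)&(Z<180)&(hsv[...,1]<90))
t=(X>500)&(X<720)&(Y>-200)&(Y<60)&(d>0)&(p.max(-1)<110)&(Z<25)
t=cv2.morphologyEx(t.astype(np.uint8),cv2.MORPH_OPEN,np.ones((3,3)))>0
rect("tray",t)
```

```text
[432.8 -32.5 258.3] [ 0.0101581   0.70708795 -0.01026161  0.70697818] 0.7016406442291008 13.075
handle 1251 [[396.7, -37.5, 170.5], [430.3, -30.4, 174.3], [467.3, -23.4, 176.1]] ((432.17181396484375, -30.47705078125), (13.489052772521973, 72.57992553710938), 88.82454681396484)
tray 5398 [[550.8, -148.7, 1.3], [611.7, -59.7, 4.0], [661.5, 9.5, 17.4]] ((635.4884643554688, -78.85028076171875), (177.69674682617188, 170.5548553466797), 87.68856811523438)
```

View pics/wrist6.png

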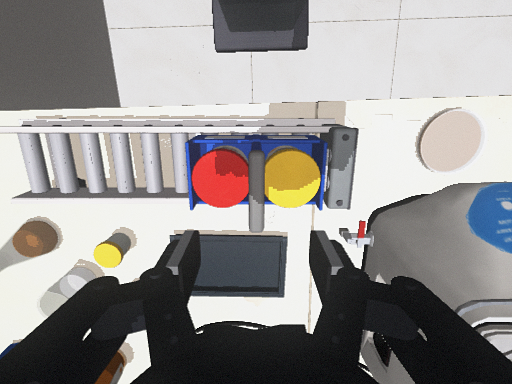

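Call:
move_arm(
  steps=[
    [[60,40,2,0,0],[60,40,0,0,0],[60,20,0,0,0],[60,8,0,0,0],[60,0,0,0,0]],
  ],
)

```text
time: 13.75
ee_pos: [433.1, -30.5, 150.3]
eef_rot: [0.01, 0.707, -0.011, 0.707]
wrist_force: [0.3, 0.1, -0.2]
grip_width: 0.703
```

Call:
move_arm(
  steps=[
    [[30,0,0,0,0],[20,0,0,0,0],[14,0,0,0,0],[8,0,0,0,0],[4,0,0,0,0],[4,0,0,0,0]],
  ],
)

```text
time: 14.5
ee_pos: [433.6, -30.9, 151.0]
eef_rot: [0.01, 0.706, -0.01, 0.708]
wrist_force: [-0.8, -5.2, 6.0]
grip_width: 0.153
```

```bash
python3 look.py 7
```

```text
[433.6 -30.9 151. ] [-0.8 -5.2  6. ] 14.5
orange 32 [ 427.3 -110.7   59.8]
yel 241 [[406.3, -13.2, 126.5], [428.0, 8.2, 130.0], [457.2, 26.7, 132.6]] track x carrier ~ 102.3
handle 132 [[406.1, -51.6, 159.9], [423.5, -32.5, 175.4], [441.2, -15.1, 181.2]]
```

View pics/side7.png

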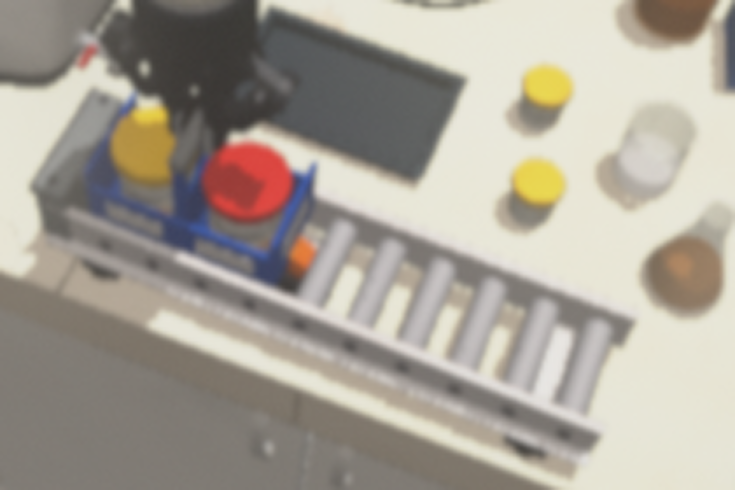

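Call:
move_arm(
  steps=[
    [[4,-2,0,0,0],[4,-4,0,0,0],[4,-4,0,0,0],[4,-4,0,0,0],[4,0,-4,0,0],[4,0,-5,0,0],[4,0,-5,0,0],[4,0,0,0,0]],
  ],
)

```text
time: 15.55
ee_pos: [433.0, -43.5, 164.5]
eef_rot: [0.011, 0.707, -0.01, 0.707]
wrist_force: [0.8, 0.1, -4.9]
grip_width: 0.151
```

```bash
python3 look.py 8
```

```text
[433.  -43.5 164.5] [ 0.8  0.1 -4.9] 15.55
yel 1 [[444.7, -11.3, 139.7], [444.7, -11.3, 139.7], [444.7, -11.3, 139.7]] track x carrier ~ 84.7
handle 29 [[412.7, -63.5, 170.0], [424.5, -55.2, 176.9], [436.4, -28.6, 181.8]]
```

View pics/side8.png

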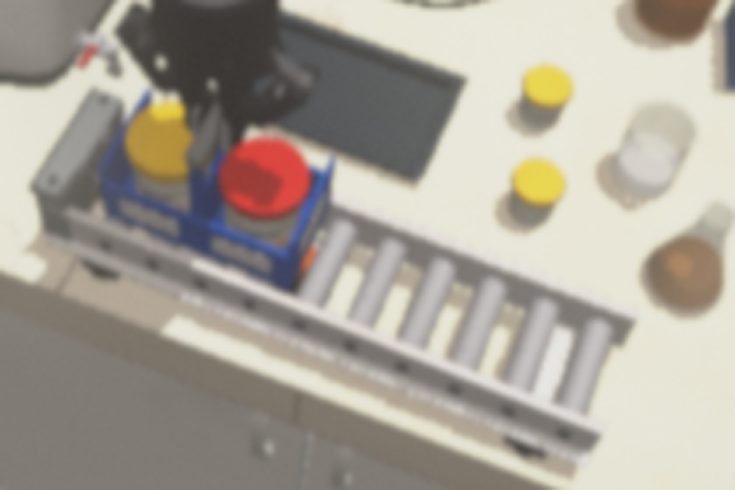

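Call:
move_arm(
  steps=[
    [[4,-6,0,0,0],[4,-12,0,0,0],[4,-20,0,0,0],[4,-20,0,0,0],[4,-14,0,0,0],[4,-6,0,0,0]],
  ],
)

```text
time: 16.35
ee_pos: [433.0, -43.7, 243.3]
eef_rot: [0.01, 0.706, -0.01, 0.708]
wrist_force: [0.2, 0.1, -6.6]
grip_width: 0.154
```

```bash
cat > tray.py <<'E'
from h import *
def ana(n,f,o):
    S=np.load(f);p,d=S["p"],S["d"];C=cloud(n,d,o);X,Y,Z=[C[...,i] for i in range(3)]
    t=((X>500)&(X<700)&(Y>-200)&(Y<40)&(d>0)&(p.max(-1)<100)&(Z<28)&(Z>-8)).astype(np.uint8)
    t=cv2.morphologyEx(t,cv2.MORPH_OPEN,np.ones((3,3)))
    nc,l,st,_=cv2.connectedComponentsWithStats(t);i=1+st[1:,4].argmax();t=(l==i)
    P=C[t].astype(np.float32);r=cv2.minAreaRect(P[:,:2].copy());print(f,len(P),np.round(r[0],1),np.round(r[1],1),round(r[2],2))
    fl=P[(P[:,2]<8)];r=cv2.minAreaRect(fl[:,:2].copy());print("  floor",len(fl),np.round(r[0],1),np.round(r[1],1),round(r[2],2),fl[:,2].mean())
    rim=P[(P[:,2]>11)]
    if len(rim)>10: r=cv2.minAreaRect(rim[:,:2].copy());print("  rim",len(rim),np.round(r[0],1),np.round(r[1],1),round(r[2],2),rim[:,2].mean())
    cs,_=cv2.findContours(t.astype(np.uint8),cv2.RETR_EXTERNAL,cv2.CHAIN_APPROX_NONE);c=max(cs,key=cv2.contourArea)[:,0]
    for k in (cv2.minAreaRect(ray(n,c,16,o)[:,:2].astype(np.float32)),): print("  ray16",np.round(k[0],1),np.round(k[1],1),round(k[2],2))
    cs4=cv2.approxPolyDP(cv2.convexHull(c),4,True)[:,0];print("  corners",ray(n,cs4,16,o)[:,:2].round(1).tolist())
ana("wrist","wrist6.npz",dict(ee_pos=np.array([432.8,-32.5,258.3]),eef_rot=[0.0101581,0.70708795,-0.01026161,0.70697818]))
ana("wrist","wrist1.npz",dict(ee_pos=np.array([423.01,-331.99,311.12]),eef_rot=[ 0.01145439,0.70747994,-0.01317456,0.70651777]))
ana("side","side0.npz",None);ana("scene","scene0.npz",None);ana("side","side1.npz",None)
for f,a in (("side0.npz",(165,225,245,330)),("scene0.npz",(165,230,215,280))):
    p=np.load(f)["p"][a[0]:a[1],a[2]:a[3]];cv2.imwrite(f"pics/t_{f[:4]}.png",cv2.resize(p[...,::-1],None,fx=8,fy=8,interpolation=cv2.INTER_NEAREST))
E
python3 tray.py; python3 look.py 9
```

```text
wrist6.npz 5230 [605.4 -63.5] [148.6 109.9] 87.14
  floor 3812 [604.8 -67.6] [140.4  96.3] 87.36 3.678758
  rim 1308 [605.4 -63.5] [148.6 109.9] 87.14 15.712771
  ray16 [604.6 -63.5] [148.6 110.2] 87.32
  corners [[564.3, 12.6], [662.4, 3.2], [654.3, -140.2], [548.6, -118.0], [551.5, -20.9]]
wrist1.npz 5613 [604.9 -78.5] [178.8 108.7] 87.36
  floor 3851 [604.9 -79.3] [166.9  97.3] 88.72 3.7200878
  rim 1628 [604.9 -78.5] [178.8 108.7] 87.36 15.765543
  ray16 [604.1 -78.8] [179.4 108.2] 88.05
  corners [[554.9, 10.6], [661.0, 4.5], [653.1, -169.0], [547.2, -160.6]]
side0.npz 1790 [603.1 -79.6] [171.  105.8] 86.84
  floor 1244 [606.1 -78.1] [161.2  98.6] 87.61 5.4141173
  rim 407 [603.1 -79.6] [171.  105.8] 86.84 17.240295
  ray16 [603. -79.] [170.8 105.1] 87.09
  corners [[654.5, 2.8], [649.2, -163.1], [549.1, -159.9], [559.1, 4.0]]
scene0.npz 1480 [605.1 -77.1] [180.5 106.3] 87.67
  floor 1036 [605.1 -77.7] [168.3  98.9] 87.14 3.8244283
  rim 370 [605.1 -77.1] [180.5 106.3] 87.67 16.169958
  ray16 [604.5 -76.2] [178.2 106.7] 87.26
  corners [[637.9, -166.6], [550.3, -155.3], [562.9, 15.0], [660.5, -5.8]]
side1.npz 1602 [603.  -79.6] [168.  104.6] 86.96
  floor 1129 [606.6 -77.2] [159.4  96.6] 86.99 5.5197873
  rim 326 [602.3 -79.5] [167.5 104.7] 87.55 17.082787
  ray16 [603.  -78.9] [167.6 101.8] 87.52
  corners [[651.0, 1.4], [648.1, -160.4], [551.1, -156.4], [560.2, 1.4]]
[433.  -43.7 243.3] [ 0.2  0.1 -6.6] 16.35
orange 33 [ 427.4 -110.4   59.3]
handle 140 [[405.9, -116.8, 159.2], [419.4, -57.4, 174.7], [452.4, 25.1, 181.9]]
```

View pics/side9.png

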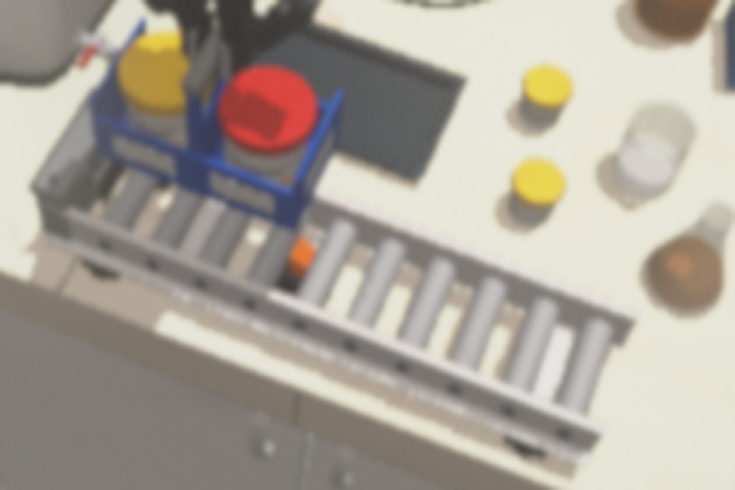

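View pics/t_side.png

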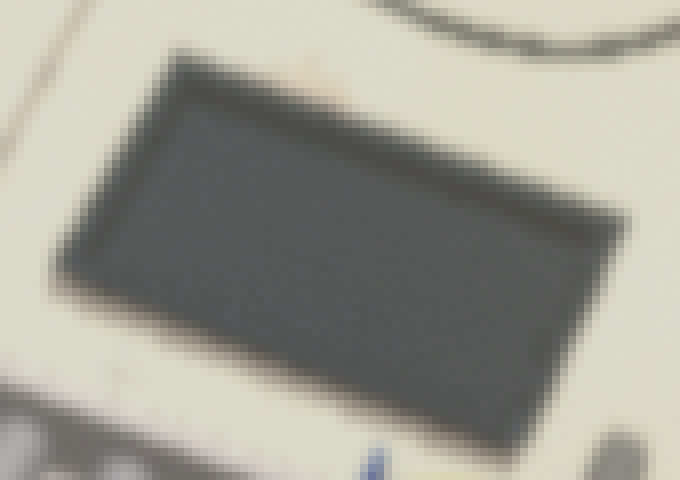

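Call:
move_arm(
  steps=[
    [[4,0,-4,15,0.5],[4,0,-5,30,0.6],[4,0,-6,35,0],[4,0,-6,35,0],[4,0,-5,30,0],[4,0,-4,20,0],[4,0,0,9,0],[4,0,0,0,0]],
  ],
)

```text
time: 17.4
ee_pos: [605.2, -81.4, 241.1]
eef_rot: [0.016, 0.708, -0.017, 0.706]
wrist_force: [-0.0, -0.1, -5.5]
grip_width: 0.149
```

```bash
cat > w.py <<'E'
from h import *
import sys
t=sys.argv[1]
o=readout.get_obs();print(o["ee_pos"].round(1),o["eef_rot"].round(4),o["grip_width"],o["time"],o["wrist_force"].round(1));M=R.from_quat(o["eef_rot"]).as_matrix();print("tool y ang",np.degrees(np.arctan2(M[1,1],M[0,1])).round(2),"down",M[:,0].round(4))
p,d=eyes.get_image("wrist");np.savez(f"wrist{t}.npz",p=p,d=d,ee=o["ee_pos"],q=o["eef_rot"]);cv2.imwrite(f"pics/wrist{t}.png",p[...,::-1])
C=cloud("wrist",d,o);hsv=cv2.cvtColor(p,cv2.COLOR_RGB2HSV)
L=(C-o["ee_pos"])@M
m=(d>0)&(hsv[...,0]>105)&(hsv[...,0]<130)&(hsv[...,1]>110)&(np.abs(C[...,:2]-o["ee_pos"][:2]).max(-1)<110)
print("blue tool frame",m.sum(),np.percentile(L[m],[1,50,99],axis=0).round(1).tolist())
for nm,mm in dict(yel=(hsv[...,0]>20)&(hsv[...,0]<32)&(hsv[...,1]>150),red=((hsv[...,0]<6)|(hsv[...,0]>174))&(hsv[...,1]>150)).items():
    mm=mm&(d>0)&(np.abs(C[...,:2]-o["ee_pos"][:2]).max(-1)<110)&(L[...,0]<60)&(L[...,0]>0)
    if mm.sum()>20:
        P=L[mm];print(nm,mm.sum(),"tool",np.percentile(P,[1,50,99],axis=0).round(1).tolist())
E
python3 w.py 10; python3 look.py 10
```

```text
[605.2 -81.4 241.1] [ 0.0165  0.7076 -0.0169  0.7063] 0.14893054017420437 17.4 [-0.  -0.1 -5.5]
tool y ang 87.29 down [-1.9e-03 -7.0e-04 -1.0e+00]
blue tool frame 5464 [[-94.8, -70.6, -38.4], [52.2, 1.6, -29.7], [92.4, 71.0, 32.7]]
yel 5461 tool [[21.5, 11.0, -30.4], [23.0, 38.0, -6.4], [30.7, 63.0, 26.0]]
red 5671 tool [[21.5, -62.9, -30.6], [22.9, -37.4, -6.8], [31.9, -10.1, 26.3]]
[604.6 -81.4 241.4] [-0.7 -0.7 -5.4] 17.45
orange 30 [ 427.3 -111.1   59.9]
```

View pics/wrist10.png

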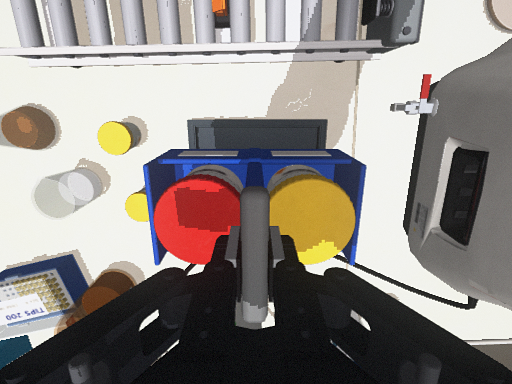

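View pics/side10.png

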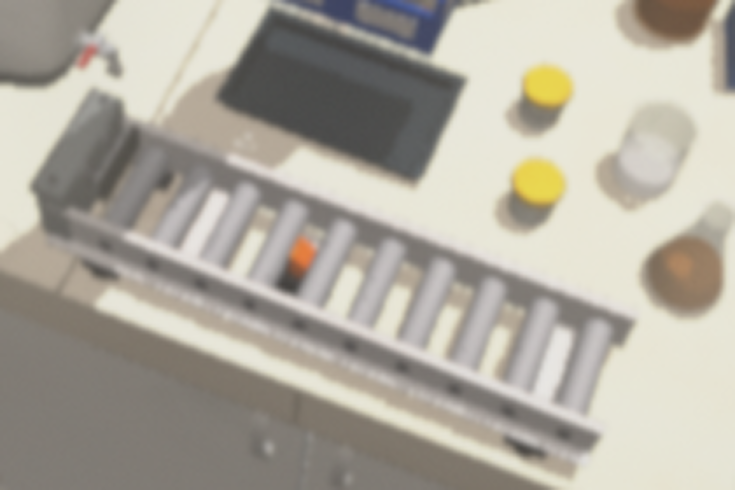

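Run:
```python
from h import *
S=np.load("wrist10.npz");o=dict(ee_pos=S["ee"],eef_rot=S["q"]);p,d=S["p"],S["d"]
C=cloud("wrist",d,o)
t=((d>0)&(C[...,0]<600)&(C[...,0]>520)&(C[...,1]>-200)&(C[...,1]<60)&(C[...,2]<30)&(C[...,2]>-8)&(p.max(-1)<100)).astype(np.uint8)
nc,l,st,_=cv2.connectedComponentsWithStats(t);t=l==1+st[1:,4].argmax();P=C[t]
for x in range(545,590,4):
    s=P[(P[:,0]>=x)&(P[:,0]<x+4)]
    if len(s): print(x,len(s),s[:,1].min().round(1),s[:,1].max().round(1),((s[:,1].min()+s[:,1].max())/2).round(1),s[:,2].mean().round(1))
print(np.percentile(P[:,0],[0.5,2]))
```

```text
549 152 -134.1 -57.5 -95.8 12.9
553 342 -157.8 15.2 -71.3 16.2
557 367 -158.3 12.8 -72.8 15.7
561 302 -165.1 13.2 -76.0 8.5
565 363 -164.4 13.1 -75.7 5.2
569 352 -164.9 12.1 -76.4 5.2
573 354 -165.5 12.2 -76.7 5.0
577 348 -165.6 12.5 -76.5 5.2
581 353 -166.2 12.4 -76.9 5.4
585 323 -157.2 12.0 -72.6 4.7
589 176 -98.6 11.3 -43.7 5.4
[549.80537655 551.3251176 ]
```

Call:
move_arm(
  steps=[
    [[4,20,3,1,0],[4,40,0,0,0],[4,35,0,0,0],[4,20,0,0,0],[4,8,0,0,0],[4,0,0,0,0]],
  ],
)

```text
time: 18.25
ee_pos: [606.6, -78.6, 119.5]
eef_rot: [0.017, 0.707, -0.017, 0.707]
wrist_force: [1.5, -0.4, -4.9]
grip_width: 0.152
```

```bash
python3 w.py 11
cat > s2.py <<'E'
from h import *
import sys
p,d=eyes.get_image("side");q=cv2.resize(p[130:260,220:400],None,fx=4,fy=4,interpolation=cv2.INTER_CUBIC);cv2.imwrite(f"pics/side{sys.argv[1]}.png",q[...,::-1]);np.savez(f"side{sys.argv[1]}.npz",p=p,d=d)
E
python3 s2.py 11
```

```text
[606.6 -78.6 119.5] [ 0.0167  0.7068 -0.0168  0.707 ] 0.15241313043637766 18.25 [ 1.5 -0.4 -4.9]
tool y ang 87.28 down [ 4.e-04 -1.e-04 -1.e+00]
blue tool frame 5717 [[-94.9, -70.6, -38.4], [52.2, 1.5, -28.7], [92.2, 70.9, 32.5]]
yel 5484 tool [[21.6, 11.0, -30.8], [23.0, 38.0, -6.6], [30.4, 62.9, 25.8]]
red 5690 tool [[21.5, -62.8, -31.1], [22.9, -37.2, -7.1], [31.8, -10.1, 25.8]]
```

View pics/wrist11.png

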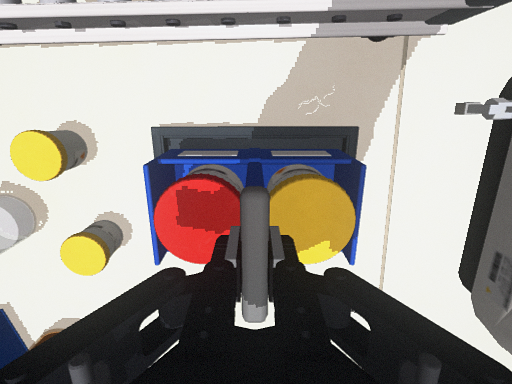

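View pics/side11.png

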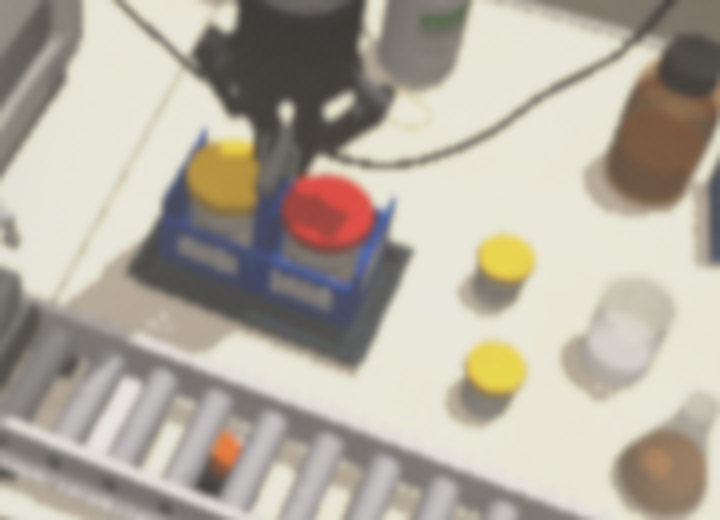

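Call:
move_arm(
  steps=[
    [[4,5,0,0,0],[4,4,0,-0.5,0],[4,3,0,0,0],[4,2,0,0,0],[4,1,0,0,0],[4,0,0,0,0]],
  ],
)

```text
time: 19.1
ee_pos: [605.8, -78.5, 104.2]
eef_rot: [0.017, 0.707, -0.017, 0.707]
wrist_force: [-0.3, -0.1, -4.7]
grip_width: 0.15
```

Call:
move_arm(
  steps=[
    [[4,1,0,0,0],[4,1,0,0,0],[4,0,0,0,0]],
  ],
)

```text
time: 19.48
ee_pos: [605.8, -78.4, 102.2]
eef_rot: [0.017, 0.707, -0.017, 0.707]
wrist_force: [0.8, 0.2, -4.1]
grip_width: 0.151
```

Call:
move_arm(
  steps=[
    [[4,1,0,0,0],[4,0,0,0,0]],
  ],
)

```text
time: 19.73
ee_pos: [605.7, -78.5, 101.2]
eef_rot: [0.017, 0.707, -0.017, 0.707]
wrist_force: [-0.3, 1.0, -5.4]
grip_width: 0.153
```

Call:
move_arm(
  steps=[
    [[4,0.7,0,0,0],[4,0,0,0,0]],
  ],
)

```text
time: 19.98
ee_pos: [605.8, -78.4, 100.5]
eef_rot: [0.017, 0.707, -0.017, 0.707]
wrist_force: [-0.6, 0.0, -5.2]
grip_width: 0.15
```

Call:
move_arm(
  steps=[
    [[4,0.7,0,0,0],[4,0,0,0,0]],
  ],
)

```text
time: 20.23
ee_pos: [605.9, -78.5, 100.2]
eef_rot: [0.017, 0.707, -0.017, 0.707]
wrist_force: [-0.6, 0.0, -2.2]
grip_width: 0.151
```

Call:
move_arm(
  steps=[
    [[4,0.5,0,0,0],[4,0,0,0,0]],
  ],
)

```text
time: 20.48
ee_pos: [606.0, -78.6, 100.2]
eef_rot: [0.017, 0.707, -0.017, 0.707]
wrist_force: [-3.2, 1.2, 5.5]
grip_width: 0.15
```

Call:
move_arm(
  steps=[
    [[4,0.3,0,0,0],[4,0,0,0,0]],
  ],
)

```text
time: 20.72
ee_pos: [606.0, -78.5, 100.2]
eef_rot: [0.017, 0.707, -0.017, 0.707]
wrist_force: [-4.2, 0.4, 7.3]
grip_width: 0.149
```

Call:
move_arm(
  steps=[
    [[4,-0.5,0,0,0],[16,0,0,0,0],[22,0,0,0,0],[35,0,0,0,0],[45,0,0,0,0],[45,0,0,0,0],[45,0,0,0,0]],
  ],
)

```text
time: 21.6
ee_pos: [605.9, -78.5, 99.6]
eef_rot: [0.017, 0.707, -0.017, 0.707]
wrist_force: [0.4, 0.2, 0.0]
grip_width: 0.525
```

```bash
python3 w.py 12
```

```text
[605.9 -78.5  99.6] [ 0.0168  0.7069 -0.0168  0.7069] 0.5252717008769687 21.6 [0.4 0.2 0. ]
tool y ang 87.28 down [ 1.e-04 -0.e+00 -1.e+00]
blue tool frame 5801 [[-5.8, -70.6, -38.3], [51.7, 1.7, -31.0], [93.1, 70.9, 33.4]]
yel 5194 tool [[21.0, 10.4, -30.7], [22.4, 35.1, -7.9], [29.7, 62.9, 22.5]]
red 5364 tool [[21.0, -62.8, -31.1], [22.4, -34.8, -8.5], [31.3, -9.9, 22.2]]
```

View pics/wrist12.png

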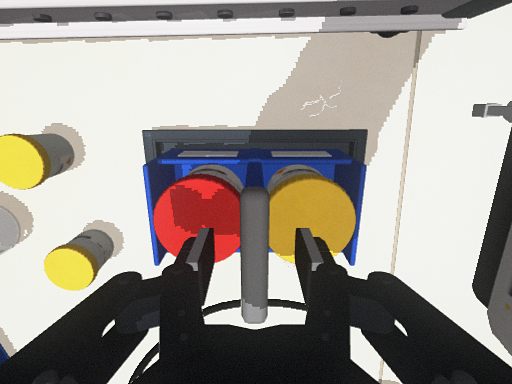

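Call:
move_arm(
  steps=[
    [[45,-8,0,0,0],[45,-20,0,0,0],[45,-40,0,0,0],[45,-50,0,0,0],[45,-50,0,0,0],[45,0,0,-50,0],[45,0,0,-50,0],[45,0,0,0,0]],
  ],
)

```text
time: 22.65
ee_pos: [503.0, -73.9, 268.8]
eef_rot: [0.019, 0.707, -0.016, 0.707]
wrist_force: [1.0, -0.2, 0.3]
grip_width: 0.526
```

```bash
python3 w.py 13; python3 s2.py 13
python3 - <<'E'
from h import *
S=np.load("wrist13.npz");o=dict(ee_pos=S["ee"],eef_rot=S["q"]);p,d=S["p"],S["d"];C=cloud("wrist",d,o);hsv=cv2.cvtColor(p,cv2.COLOR_RGB2HSV)
reg=(d>0)&(C[...,0]>530)&(C[...,0]<680)&(C[...,1]>-190)&(C[...,1]<40)
for nm,m in dict(blue=(hsv[...,0]>105)&(hsv[...,0]<130)&(hsv[...,1]>110),bar=(abs(C[...,2]-122)<6)&(hsv[...,1]<80),yel=(hsv[...,0]>20)&(hsv[...,0]<32)&(hsv[...,1]>150)&(C[...,2]>60),red=((hsv[...,0]<6)|(hsv[...,0]>174))&(hsv[...,1]>150)).items():
    m=m&reg
    if m.sum()>10: r=cv2.minAreaRect(C[m][:,:2].astype(np.float32));print(nm,m.sum(),np.percentile(C[m],[1,50,99],axis=0).round(1).tolist(),np.round(r[0],1),np.round(r[1],1),round(r[2],1))
# bystanders: before/after
a=np.load("side0.npz")["p"].astype(int);b=np.load("side13.npz")["p"].astype(int);df=np.abs(a-b).max(-1)
for n,(u,v) in dict(beaker=(376,212),flask=(387,243),petri=(155,210)).items(): print(n,df[v-14:v+14,u-14:u+14].mean().round(1))
E
```

```text
[503.  -73.9 268.8] [ 0.0186  0.7068 -0.0159  0.707 ] 0.5262247356052105 22.65 [ 1.  -0.2  0.3]
tool y ang 87.21 down [ 3.0e-04  3.8e-03 -1.0e+00]
blue tool frame 1380 [[-95.9, -70.7, -19.4], [224.1, 2.9, 66.0], [261.3, 70.6, 104.7]]
blue 1301 [[564.8, -147.2, 7.5], [570.5, -74.2, 42.0], [615.5, -6.2, 103.3]] [603.6 -83.6] [154.1  74.4] 86.4
bar 647 [[568.1, -85.6, 117.4], [602.7, -77.8, 123.1], [639.7, -71.1, 124.9]] [604.4 -77.7] [13.4 73.6] 87.1
yel 1247 [[576.7, -68.7, 70.0], [603.2, -45.3, 77.1], [632.8, -23.8, 78.8]] [605.3 -46.4] [46.8 59.7] 83.9
red 1301 [[573.1, -131.5, 68.4], [599.4, -109.9, 77.0], [629.9, -86.6, 78.8]] [ 601.6 -109.3] [59.8 49.4] 5.3
beaker 12.7
flask 11.1
petri 12.4
```

View pics/wrist13.png

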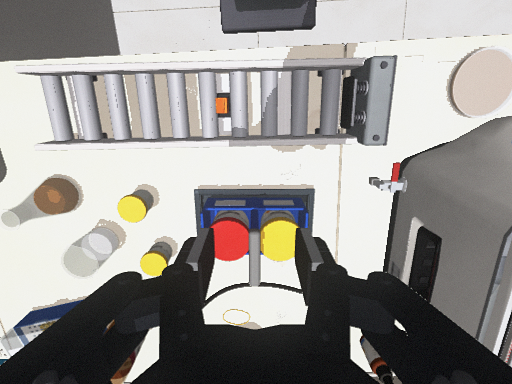

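View pics/side13.png

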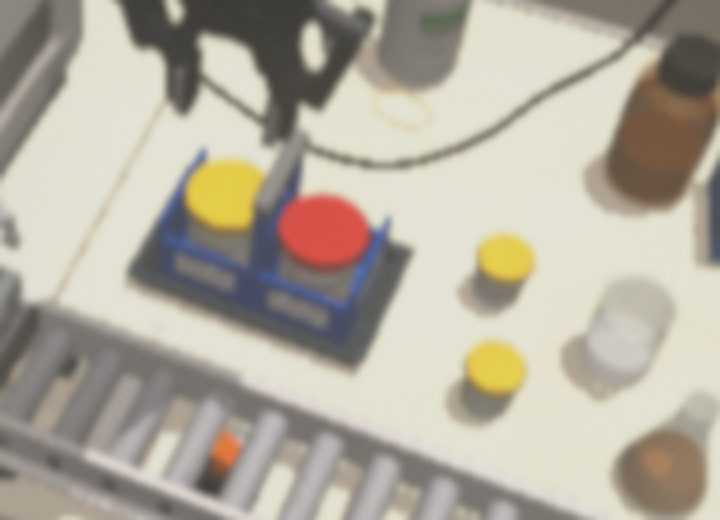

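```bash
python3 -c "
from rig import order
print(order.job_done())"
```

```text
the job is handed in; nothing more can be done
None
```

The job is done and handed in at about 22.8 s. The carrier is standing in the spill tray with both cups in it.

- **Push:** I pushed the carrier by its rear wall with the shut fingers at 24–40 mm/s, slowing to 8–16 mm/s at the bumper. The last reading was about 9 N. The orange catch was visible behind it, and after I backed off, the carrier stayed at about 102.4 mm.
- **Transfer:** I gripped the handle, lifted the carrier off the catch and bumper, and lowered it in steps of 1 mm or less until the force showed it resting. Then I released it and moved the arm away.
- **Last checks:** The bar centre is at (604.4, −77.7), and my estimate of the tray centre is about (604.7, −78.3). The bar stands at 87.1° against about 87.3° for the tray. The lids are at 77 mm (78 expected) and the bar top is at 123–125 mm (124 expected), so the carrier is flat. The gripper read no force.
- **Less certain:** The tray centre differed by 1–3 mm between cameras. The blue-wall outline gave a centre about 6 mm off in y, probably because part of the carrier was hidden from view; the bar and lids disagree with it. The beaker, flask and petri dish look unmoved. Comparing images before and after gave a mean difference of 11–13 grey levels at each, which I took for noise but did not check against an empty patch of bench.

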